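# Empty the bead shaker into its catch tray

### The job

The last three cube beads in the clear shaker jar are too big for the holes of its perforated cap. Twist the cap counter-clockwise to unlock it, lift it off and set it right way up on the black rubber mat, then tip the jar by its lever so that all three beads fall out of the wide mouth into the catch tray. Finally swing the jar back fully upright; leave the tape roll, sanding block and vice where they are.

Things in the scene. Friction and masses are not known exactly. Their poses are not given: they have to be found in the camera images.
- tipper: Tipping stand, fixed: grey base plate 116 x 225 x 8 mm (y -60 to 165 mm), two grey cheeks that carry the pivoted jar, a grey catch tray. Origin at board level straight under the pivot. z up; x parallel to the pivot axis, -x side (nearest the robot) carries the lever; +y points to the tray. Cheeks at x = -56..-48 and 48..56 mm, 137 mm high.
- pivot (a point): Middle of the jar's pivot axis, which runs along tipper x, 115 mm above the tipper's origin; axes as the tipper's. The upright jar has its bottom 58 mm and its rim 163 mm above the board.
- tray_floor (a point): Middle of the catch tray's floor, at tipper (0, 83, 12) mm, axes as the tipper's. The tray is open-topped, inside 84 mm along x by 152 mm along y, walls 4 mm thick, their tops 26 mm above this floor. Pieces that slide out of the tipped jar fall into it.
- jar_mouth (a point): Centre of the clear jar's rim; moves with the jar, its z points out of the mouth. Jar 60 mm outside, 52 mm inside diameter, 105 mm tall, closed bottom; rim 48 mm from the pivot. Pivoted in the stand, it cannot be taken out or turned about its own axis.
- jar (a joint): Tilt of the jar in its stand, rad: 0 = upright, against a stop; grows as the mouth tips towards the tray (tipper +y), up to a stop at 2.6 (mouth facing steeply down over the tray). A friction of 0.3 N m holds it wherever it is left. The pieces slide out late, some only near 2.6.
- lever_bar (a point): Middle of the round black lever bar, fixed to the jar: 12 mm diameter, parallel to tipper x, from x = -64 to -130 mm, 70 mm from the pivot axis. At jar tilt q it is at tipper x -100, y = -70 cos(0.27+q), z = 115 + 70 sin(0.27+q) mm: it swings over the top to the tray side. It can be pinched from above and led along this arc with the tool kept pointing down; it turns between the pads.
- cap: Loose perforated steel twist-lock cap, 80 mm diameter, 80 g. Origin at the centre of the skirt's lower edge, z up; deck top 23 mm above. At the start locked on the jar, origin 145 mm above the board, yaw 0 to 0.2 rad ahead of the tipper's. Turned counter-clockwise from above to a yaw 0.8 to 2.0 rad ahead of the tipper's (best 1.35) it lifts off, clear after 20 mm. Clockwise it meets a stop.
- cap_rib (a point): Middle of the straight grip rib on top of the cap, 39.5 mm above the cap's origin; axes as the cap's. The rib runs along the cap's x: 60 mm long, 12 mm wide, 24 mm high (23 to 47 mm above the cap's origin).
- mat: Fixed black rubber mat, 120 x 120 x 4 mm, flat on the board. Origin at the centre of its underside. Lies either right or left of the stand.
- tape_roll: Roll of masking tape, 96 mm diameter, 25 mm high, loose bystander, lying where the mat is not. Origin at the centre of its underside.
- sanding_block: Sanding block 48 x 68 x 24 mm, loose bystander right of and behind the stand. Origin at the centre of its underside.
- vice: Small blue vice 65 x 139 x 64 mm, loose bystander left of and behind the stand. Origin at the centre of its underside.
- bead0: Dark wooden cube bead, 20 mm, 15 g, one of three alike, too big for the cap's holes; starts in the jar. Origin at the centre of the face that is underneath at the start.
- bead1: Dark wooden cube bead, 20 mm, 15 g, one of three alike, too big for the cap's holes; starts in the jar. Origin at the centre of the face that is underneath at the start.
- bead2: Dark wooden cube bead, 20 mm, 15 g, one of three alike, too big for the cap's holes; starts in the jar. Origin at the centre of the face that is underneath at the start.
Not all that is in view belongs to the job. Of the things that look like the cap, the larger one is meant.

How it is judged:
By the outcome, as a careful person would: the job done as asked, in the order asked, and still so for the second after the job is handed in, with the robot touching nothing.
It also fails if it takes over 69 s, if anything falls off the work surface, if the arm or the gripper's body presses on something with over 40 N, if the wrist force passes 120 N, or if a joint passes its speed limit or range.

### The arm

A 6-joint arm with a two-finger parallel gripper is mounted at the origin on a cart in front of the work surface, level with it; the furniture and walls round the work are solid. World frame = base frame: x ahead of the robot, y to its left, z up, the work surface at z = 0. Lengths are in m, angles in rad, forces in N, time in s.
With the tool pointing down it reaches from about 0.375 to 0.9 m from the base axis. Payload 3.1 kg.
Tool frame: the origin (TCP) lies midway between the tips of the shut fingers; the grasp point (between the pads) lies 19 mm behind it; x points along the fingers, y is the direction in which the jaws open and shut, and the axes are right-handed (so a half turn about x gives the same grasp; the last joint's range is limited). The gripper opens to 87 mm and grips with 3 to 60 N. Pads are 19 mm wide; open, the fingers measure 117 mm over their backs; the gripper's body (75 mm by 190 mm) begins 51 mm behind the grasp point.
Start: joints at [1.159, 0.527, 1.433, -0, 1.181, -0.178], TCP at [0.145, 0.608, 0.223] pointing down, gripper open.
Joint ranges: [-3.08, 3.08], [-0.75, 2.2], [0.22, 2.44], [-1.43, 4.57], [0, 2.65], [-2.85, 2.85]. Speed limits (rad/s): [2.79, 2.79, 3.14, 3.14, 3.14, 3.14].

### API

Orientations are given as a unit quaternion [x, y, z, w].
In Python, from rig import get_obs, imaging, robot gives the robot as it stands.
- The arm moves only by the shell command python3 -m inch 'ROWS' [FORCE]. ROWS is JSON, a list of rows, each a list of 3 entries, a list of its own where there are three numbers: the finger opening in mm, from 0 to 87, then the shift along the tool's x, y, z in mm, then the turn, a rotation vector about the tool's x, y, z in degrees. In form: [[grip, [dx, dy, dz], [wx, wy, wz]], ...]. A call has 1 to 12 rows; each row shifts and turns the pose as measured when the row begins, along the tool's axes as they then stand; what a row does not reach is not made up. A row lasts 1/8 s, in which the tool goes at most 62.5 mm and 10.7 degrees, less where a joint would pass 70% of its speed; a pose out of reach is approached as far as the arm can. A call with a gripper value outside its range is refused whole. The fingers move at their own pace and stop on an object; FORCE is the grip in N (left out, the last holds). Time passes only in rows, so rows that do not move let the fingers close. It gives the time, the measured TCP pose, the force and the opening at its end, in the units of the state.
- get_obs(): the state, without advancing time (a new reading comes with each control period).
- imaging.camera(name): name is "side" or "top" or "wrist"; returns the picture (400x640x3 uint8, red, green, blue); there is no depth.
- imaging.camera_params(name): a dict with "camera_matrix" (3x3 intrinsics, pixels), "xyz" and "rotation" of the camera in the world. Camera axes: x right, y down, z forward; pixel columns grow to the right and rows downward; lengths in m; the calibration is good to about 2 mm. A picture is of the moment at which its call begins: read the wrist's pose just before it. camera_params takes no time and is no camera call; for the wrist camera it gives the pose at the moment of the call.
- robot.hand_in(): hands the job in, once; it reports no verdict.
Trained networks look in the newest picture that a camera, given by its name, has taken for a name from the list of things; names that differ only in an ending like _2 or _b are one class to them, and where a whole thing is asked for, a point or a joint stands for the part that bears it (a point fixed in the world has none). Each returns a list of dicts, best first, with "confidence" (0 to 1); they miss things now and then, are a little off and sometimes report something else, mostly with a low value. They report only what shows in the picture. A call takes as long as a camera call. They do not tell look-alikes from the thing itself.
- imaging.cut_out(camera, target): "pixels" (400x640 bool, what is visible of it) and "box" ([centre column, centre row, width, height] in pixels, round what is visible of it).
- imaging.tip_of(camera, target): "pixel" ([column, row] in pixels: a listed point, or the origin of a listed thing).
The state is a dict: "time": time; "q": joint angles; "joint_velocities": joint speeds; "joint_torque": joint torques, N m; "position": TCP position; "tool_rot": TCP orientation; "ft_force": force on the tool from outside, world axes, zero at the start; "moment": the same for the moment, N m; "grip_width": finger opening in m.
Only numpy, scipy, OpenCV 4.12 (cv2) and the standard library are available. Lean on these libraries where they do the work, as an engineer would, in place of code of your own. Each camera call takes 0.05 s, during which the arm holds its last target. There are 200 camera calls.

## Working session

There is one attempt and no reset: what is moved stays moved. The work goes in short steps, Python scripts to look and compute and a shell command to move; the robot and the scene stay as the last step left them, time stands still between calls to the robot, and variables do not carry over. Pictures are saved under pics/ and viewed, about 8 in all and at most 12, crops included, and the job is handed in when it is done.

```bash
ls; mkdir -p pics; python3 - <<'E'
from rig import get_obs, imaging, robot
import cv2,numpy as np
o=get_obs();print(o['time'],o['position'],o['tool_rot'])
for c in ['top','side']:
    im=imaging.camera(c);cv2.imwrite(f'pics/{c}0.png',im[:,:,::-1])
    p=imaging.camera_params(c);print(c,np.array(p['xyz']),np.array(p['rotation']).round(3).tolist(),np.array(p['camera_matrix']).round(1).tolist())
    for t in ['tipper','pivot','tray_floor','cap_rib','lever_bar','cap','mat','jar_mouth','tape_roll','sanding_block','vice']:
        try: print(c,t,[(np.round(r['pixel']).tolist(),round(r['confidence'],2)) for r in imaging.tip_of(c,t)][:3])
        except Exception as e: print(t,e)
E
```

```text
pics
0.0 [0.14447342 0.60731134 0.22158101] [ 0.08175457  0.70250144 -0.08321427  0.70205648]
top [0.37733525 0.062007   1.0392395 ] [0.708, -0.701, 0.059, -0.06] [[393.2, 0.0, 319.9], [0.0, 393.2, 193.2], [0.0, 0.0, 1.0]]
top tipper [([343.0, 193.0], 0.88), ([309.0, 197.0], 0.65), ([344.0, 187.0], 0.46)]
top pivot [([346.0, 186.0], 0.84)]
top tray_floor [([308.0, 196.0], 0.82)]
top cap_rib [([344.0, 179.0], 0.79), ([393.0, 187.0], 0.79)]
top lever_bar [([381.0, 228.0], 0.64)]
top cap [([342.0, 184.0], 0.65), ([390.0, 190.0], 0.55)]
top mat [([216.0, 213.0], 0.64)]
top jar_mouth []
top tape_roll [([430.0, 228.0], 0.59)]
top sanding_block [([408.0, 158.0], 0.85)]
top vice [([230.0, 160.0], 0.91)]
side [0.44214819 0.58033584 0.76822377] [-0.094, 0.936, -0.338, 0.025] [[373.0, 0.0, 320.1], [0.0, 373.0, 193.4], [0.0, 0.0, 1.0]]
side tipper [([315.0, 207.0], 0.56)]
side pivot [([317.0, 182.0], 0.7)]
side tray_floor [([313.0, 236.0], 0.8)]
side cap_rib [([315.0, 158.0], 0.74)]
side lever_bar [([358.0, 159.0], 0.97)]
side cap [([364.0, 158.0], 0.63), ([318.0, 173.0], 0.61)]
side mat [([315.0, 340.0], 0.66)]
side jar_mouth [([315.0, 341.0], 0.64)]
side tape_roll [([363.0, 156.0], 0.68)]
side sanding_block [([296.0, 156.0], 0.6)]
side vice []
```

```bash
cat > h.py <<'E'
import numpy as np
from rig import get_obs, imaging
from scipy.spatial.transform import Rotation as R
def P(c):
    p=imaging.camera_params(c);M=np.array(p['rotation'])
    M=M if M.shape==(3,3) else M.reshape(3,3) if M.size==9 else R.from_quat(M).as_matrix()
    return np.array(p['xyz']),M,np.array(p['camera_matrix'])
def ray(c,px):
    t,M,K=P(c);return t,M@np.linalg.solve(K,[px[0],px[1],1])
def atz(c,px,z):
    t,d=ray(c,px);return t+d*(z-t[2])/d[2]
def proj(c,X):
    t,M,K=P(c);v=K@(M.T@(np.array(X)-t));return v[:2]/v[2]
E
python3 - <<'E'
import cv2,numpy as np
from h import *
a=cv2.imread('pics/top0.png')[90:290,170:470];b=cv2.imread('pics/side0.png')
cv2.imwrite('pics/top0c.png',cv2.resize(a,None,fx=2.6,fy=2.6,interpolation=3))
cv2.imwrite('pics/side0c.png',cv2.resize(b[100:400,180:480],None,fx=2,fy=2,interpolation=3))
for c,n,px,z in [('top','tipper',(343,193),0),('top','pivot',(346,186),.115),('top','tray',(308,196),.012),('top','rib',(344,179),.1845),('top','rib2',(393,187),.0395),('top','lever',(381,228),.115+.07*np.sin(.27)),('top','cap',(342,184),.145),('top','mat',(216,213),0),('top','tape',(430,228),0),('side','pivot',(317,182),.115),('side','tray',(313,236),.012),('side','rib',(315,158),.1845),('side','lever',(358,159),.1337),('side','mat',(315,340),0),('top','vice',(230,160),0),('top','sand',(408,158),0)]:
    print(c,n,atz(c,px,z).round(4))
E
```

```text
top tipper [0.5559 0.0022 0.    ]
top pivot [0.5532 0.0016 0.115 ]
top tray [0.5448 0.0955 0.012 ]
top rib [0.5557 0.0106 0.1845]
top rib2 [ 0.5662 -0.1248  0.0395]
top lever [ 0.4521 -0.0777  0.1337]
top cap [0.5521 0.0129 0.145 ]
top mat [0.4983 0.3397 0.    ]
top tape [ 0.4646 -0.2277  0.    ]
side pivot [0.5496 0.0141 0.115 ]
side tray [0.5416 0.0966 0.012 ]
side rib [0.5565 0.0061 0.1845]
side lever [ 0.465  -0.0623  0.1337]
side mat [0.488  0.3318 0.    ]
top vice [0.6436 0.3097 0.    ]
top sand [ 0.6545 -0.1747  0.    ]
```

View pics/top0c.png

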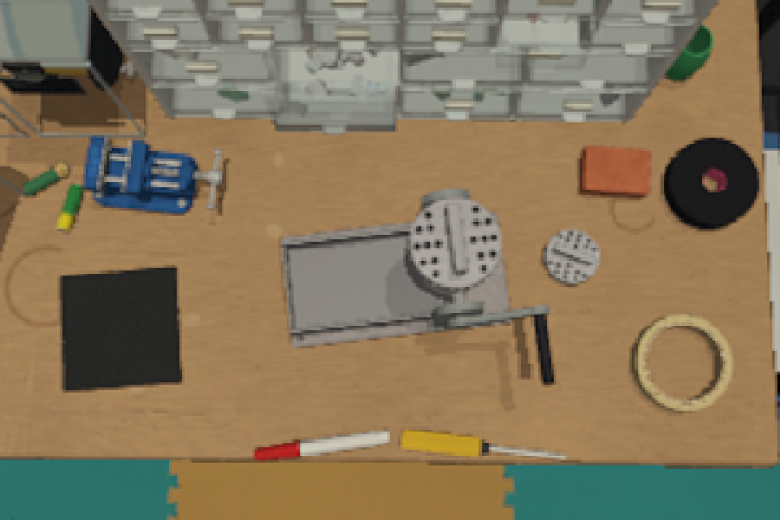

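View pics/side0c.png

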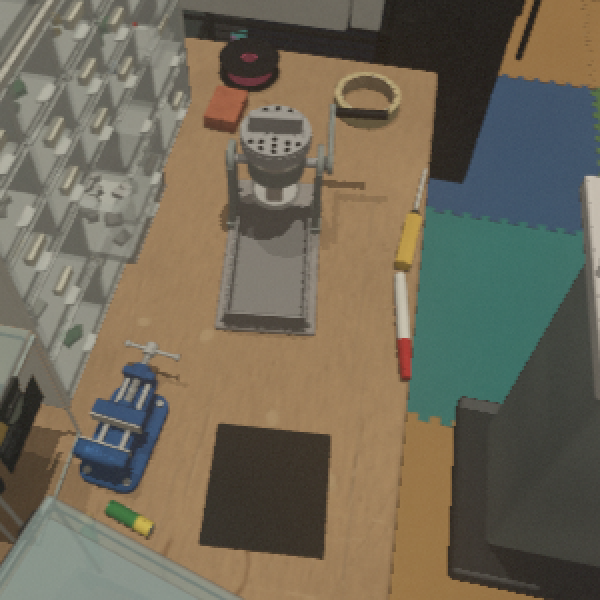

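```bash
python3 - <<'E'
from h import *
f=lambda x,y,z:atz('top',(x/2.6+170,y/2.6+90),z)
def d(n,a,b,z):
    v=f(*b,z)-f(*a,z);print(n,f(*a,z).round(3),f(*b,z).round(3),'len',np.linalg.norm(v).round(4),'ang',np.degrees(np.arctan2(v[1],v[0])).round(1))
d('tray far',(405,226),(282,240),.038);d('tray left',(294,345),(282,240),.038);d('base near',(510,323),(296,346),.02)
d('rib',(461,272),(450,207),.192);d('lever',(548,382),(539,315),.1337)
o=get_obs();M=R.from_quat(o['tool_rot']).as_matrix();print(M.round(3),o['q'])
E
```

```text
tray far [0.591 0.049 0.038] [0.576 0.172 0.038] len 0.1236 ang 97.3
tray left [0.471 0.157 0.038] [0.576 0.172 0.038] len 0.1059 ang 8.0
base near [ 0.497 -0.057  0.02 ] [0.472 0.157 0.02 ] len 0.2154 ang 96.8
rib [0.519 0.004 0.192] [0.575 0.013 0.192] len 0.0566 ang 9.4
lever [ 0.432 -0.077  0.134] [ 0.491 -0.07   0.134] len 0.0598 ang 6.8
[[-0.     0.232  0.973]
 [ 0.     0.973 -0.232]
 [-1.     0.    -0.   ]] [ 1.15851880e+00  5.27457299e-01  1.43272441e+00  4.77122718e-06
  1.18140387e+00 -1.78499621e-01]
```

```bash
python3 -m inch '[[45,[-6,-40,44],[0,0,0]],[45,[-6,-40,44],[0,0,0]],[45,[-6,-40,44],[0,0,0]],[45,[0,-40,44],[0,0,0]],[45,[0,-40,44],[0,0,0]],[45,[0,-40,44],[0,0,0]],[45,[0,-40,44],[0,0,0]],[45,[0,-40,44],[0,0,0]],[45,[0,-40,44],[0,0,0]],[45,[0,-40,44],[0,0,0]],[45,[0,-40,44],[0,0,0]],[45,[0,-40,44],[0,0,0]]]' 15
python3 -m inch '[[45,[0,0,0],[10.5,0,0]],[45,[0,0,0],[10.5,0,0]],[45,[0,0,0],[10.5,0,0]],[45,[0,0,0],[10.5,0,0]],[45,[0,0,0],[10.5,0,0]],[45,[0,0,0],[10.5,0,0]],[45,[0,0,0],[10.5,0,0]],[45,[0,0,0],[10.5,0,0]],[45,[0,0,0],[10.5,0,0]],[45,[0,0,0],[10.5,0,0]],[45,[0,0,0],[10.5,0,0]],[45,[0,0,0],[10.5,0,0]]]'
python3 -m inch '[[45,[0,0,0],[10,0,0]],[45,[0,0,0],[10,0,0]],[45,[0,0,0],[10,0,0]],[45,[0,0,0],[0,0,0]]]'
cat >> h.py <<'E'
def st():
    o=get_obs();M=R.from_quat(o['tool_rot']).as_matrix()
    print('t',o['time'],'p',o['position'].round(4),'yaw_y',np.degrees(np.arctan2(M[1,1],M[0,1])).round(2),'down',M[:,0].round(3),'F',np.round(o['ft_force'],1),'w',o['grip_width'],'q',np.round(o['q'],2))
    return o['position'],M
def rel(target):
    p,M=st();print('move mm',(M.T@(np.array(target)-p)*1000).round(1))
E
python3 - <<'E'
from h import *
import cv2
st()
im=imaging.camera('wrist');cv2.imwrite('pics/w1.png',im[:,:,::-1])
for t in ['cap_rib','cap']:
    for r in imaging.tip_of('wrist',t): print(t,r['pixel'],r['confidence'],atz('wrist',r['pixel'],.1845 if t=='cap_rib' else .145).round(4))
for r in imaging.tip_of('top','cap_rib'): print('top',r)
E
```

```text
time: 2.7
position: [0.5626, 0.0074, 0.2435]
tool_rot: [0.083, 0.698, -0.076, 0.707]
ft_force: [0.4, 0.6, 0.6]
grip_width: 0.0451
time: 4.2
position: [0.5666, 0.0008, 0.2439]
tool_rot: [0.675, 0.231, -0.662, 0.23]
ft_force: [1.2, -0.8, -0.1]
grip_width: 0.0452
time: 4.7
position: [0.5666, 0.0009, 0.2442]
tool_rot: [0.712, 0.046, -0.7, 0.042]
ft_force: [0.2, 0.0, -0.5]
grip_width: 0.045
t 4.7 p [0.5666 0.0009 0.2442] yaw_y -82.88 down [ 0.017  0.006 -1.   ] F [ 0.2  0.  -0.5] w 0.0449913570664502 q [-0.2   0.42  1.57  0.01  1.14  1.24]
cap_rib [310.7, 236.0] 0.64 [0.5489 0.0088 0.1845]
cap [315.0, 219.4] 0.61 [0.5502 0.0065 0.145 ]
cap [407.6, 185.8] 0.58 [ 0.593 -0.074  0.145]
top {'pixel': [344.4, 178.9], 'confidence': 0.79}
top {'pixel': [393.3, 186.9], 'confidence': 0.79}
```

View pics/w1.png

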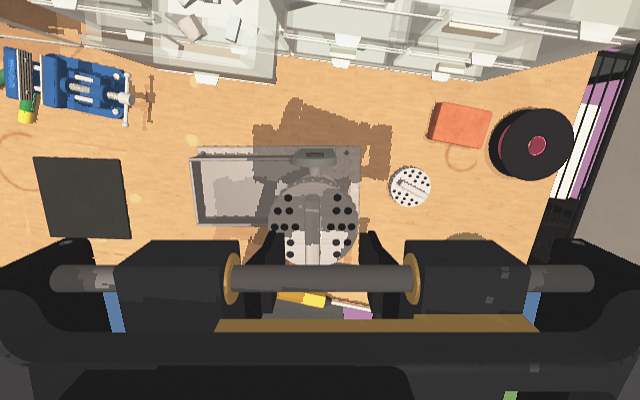

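```bash
python3 - <<'E'
from h import *
import cv2
print(atz('top',(455.5/2.6+170,243/2.6+90),.168))
im=cv2.imread('pics/top0.png');g=cv2.cvtColor(im,6)
c=cv2.resize(g[150:220,310:380],None,fx=6,fy=6,interpolation=cv2.INTER_CUBIC)
h=cv2.HoughCircles(cv2.GaussianBlur(c,(9,9),2),cv2.HOUGH_GRADIENT,1,50,param1=100,param2=20,minRadius=100,maxRadius=116)
for x,y,r in h[0][:3]:
    print(x,y,r/6,atz('top',((x+.5)/6-.5+310,(y+.5)/6-.5+150),.168))
w=cv2.imread('pics/w1.png')[120:320,220:420];cv2.imwrite('pics/w1c.png',cv2.resize(w,None,fx=3,fy=3,interpolation=3))
for z in(.168,.192):
  for X in([.552,.0085],):
    for d in(-.03,0,.03):
      print(proj('wrist',[X[0]+d*.985,X[1]+d*.17,z]))
rel([.552,.0085,.22])
E
```

```text
[0.5489241  0.00691824 0.168     ]Traceback (most recent call last):
  File "<stdin>", line 7, in <module>
TypeError: 'NoneType' object is not subscriptable
```

```bash
python3 - <<'E'
from h import *
import cv2
w=cv2.imread('pics/w1.png')[120:320,220:420];w=cv2.resize(w,None,fx=3,fy=3,interpolation=3)
for z in(.168,.192):
    for d in(-.03,0,.03):
      a=np.radians(10);p=proj('wrist',[.5495+d*np.cos(a),.008+d*np.sin(a),z]);print(z,d,p)
      q=((p-[220,120])*3).astype(int);cv2.circle(w,tuple(map(int,q)),4,(0,0,255) if z>.18 else (0,255,0),1)
for p in [proj('wrist',[.5495+.04*np.cos(t),.008+.04*np.sin(t),.168]) for t in np.linspace(0,6.28,40)]:
    cv2.circle(w,tuple(map(int,(p-[220,120])*3)),2,(255,0,0),-1)
cv2.imwrite('pics/w1c.png',w)
rel([.5495,.008,.22])
E
```

```text
0.168 -0.03 [314.47497722 259.79143131]
0.168 0 [312.4971563  228.39373126]
0.168 0.03 [310.39457695 195.01550417]
0.192 -0.03 [313.68780669 273.12301783]
0.192 0 [311.48500892 239.02277387]
0.192 0.03 [309.12883101 202.54814035]
t 4.9 p [0.5666 0.0009 0.2441] yaw_y -82.88 down [ 0.017  0.006 -1.   ] F [ 0.3 -0.8 -0.1] w 0.04505382827131265 q [-0.2   0.42  1.57  0.01  1.14  1.24]
move mm [23.9 -9.1 16.5]
```

View pics/w1c.png

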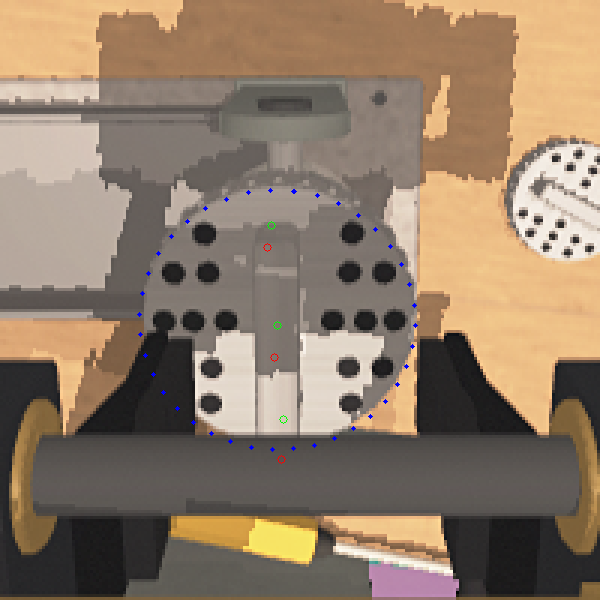

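```bash
python3 -m inch '[[45,[0,-9,16.5],[0,-1,0.2]],[45,[0,0,0],[0,0,0]],[45,[20,0,0],[0,0,0]],[45,[0,0,0],[0,0,0]]]'; python3 - <<'E'
from h import *
rel([.5495,.008,.172])
E
```

```text
time: 5.4
position: [0.5472, 0.0088, 0.2239]
tool_rot: [-0.705, -0.045, 0.706, -0.045]
ft_force: [0.1, 0.7, 0.4]
grip_width: 0.0455
t 5.4 p [0.5472 0.0088 0.2239] yaw_y -82.7 down [-0.001 -0.    -1.   ] F [0.1 0.7 0.4] w 0.0454603393121994 q [-0.19  0.42  1.63 -0.    1.09  1.26]
move mm [51.9  1.  -2.2]
```

```bash
python3 -m inch '[[45,[20,1,-2],[0,0,0]],[45,[15,0,0],[0,0,0]],[45,[10,0,0],[0,0,0]],[45,[5,0,0],[0,0,0]],[45,[0,0,0],[0,0,0]]]' 15; python3 - <<'E'
from h import *
rel([.5495,.008,.172])
E
```

```text
time: 6.02
position: [0.5518, 0.0077, 0.1748]
tool_rot: [0.707, 0.045, -0.704, 0.046]
ft_force: [-0.3, -0.7, 0.2]
grip_width: 0.0446
t 6.025 p [0.5518 0.0077 0.1748] yaw_y -82.65 down [ 0.005 -0.001 -1.   ] F [-0.3 -0.7  0.2] w 0.04458445211259832 q [-0.19  0.49  1.67 -0.    0.98  1.25]
move mm [ 2.8 -0.6  2.3]
```

```bash
python3 -m inch '[[45,[2.5,0,2],[0,0,0]],[25,[0,0,0],[0,0,0]],[8,[0,0,0],[0,0,0]],[8,[0,0,0],[0,0,0]],[8,[0,0,0],[0,0,0]],[8,[0,0,0],[0,0,0]]]' 20; python3 - <<'E'
from h import *
rel([.5495,.008,.172])
E
```

```text
time: 6.78
position: [0.5507, 0.0072, 0.1735]
tool_rot: [0.708, 0.045, -0.703, 0.046]
ft_force: [0.1, -1.4, 0.2]
grip_width: 0.0116
t 6.775 p [0.5507 0.0072 0.1735] yaw_y -82.64 down [ 0.008 -0.002 -1.   ] F [ 0.1 -1.4  0.2] w 0.011607891768885388 q [-0.19  0.49  1.68 -0.    0.97  1.25]
move mm [ 1.5 -1.   1.1]
```

```bash
python3 -m inch '[[8,[0,0,0],[-9,0,0]],[8,[0,0,0],[-9,0,0]],[8,[0,0,0],[-9,0,0]]]' 30; python3 - <<'E'
from h import *
rel([.5500,.0075,.1735])
E
```

```text
time: 7.15
position: [0.5511, 0.0072, 0.1736]
tool_rot: [0.677, 0.212, -0.671, 0.215]
ft_force: [0.1, 0.0, 0.4]
grip_width: 0.0117
t 7.15 p [0.5511 0.0072 0.1736] yaw_y -54.82 down [ 0.009 -0.002 -1.   ] F [0.1 0.  0.4] w 0.01169828297209308 q [-0.19  0.49  1.68 -0.    0.97  0.77]
move mm [ 0.1 -0.9  0.7]
```

Turned 28° with little force. About 49° more (target tool yaw_y ≈ -5.5).

```bash
python3 -m inch '[[8,[0,0,0],[-10,0,0]],[8,[0,0,0],[-10,0,0]],[8,[0,0,0],[-10,0,0]],[8,[0,0,0],[-10,0,0]],[8,[0,0,0],[-9,0,0]],[8,[0,0,0],[0,0,0]]]' 30; python3 - <<'E'
from h import *
st()
E
```

```text
time: 7.9
position: [0.5507, 0.0073, 0.1737]
tool_rot: [0.52, 0.479, -0.517, 0.483]
ft_force: [0.2, -1.0, 0.3]
grip_width: 0.012
t 7.9 p [0.5507 0.0073 0.1737] yaw_y -4.3 down [ 0.008 -0.001 -1.   ] F [ 0.2 -1.   0.3] w 0.012049308296866132 q [-0.19  0.49  1.68  0.    0.97 -0.11]
```

```bash
python3 -m inch '[[8,[-5,0,0],[0,0,0]],[8,[-5,0,0],[0,0,0]],[8,[-10,0,0],[0,0,0]],[8,[-10,0,0],[0,0,0]],[8,[-15,0,0],[0,0,0]],[8,[-15,0,0],[0,0,0]],[8,[0,0,0],[0,0,0]]]'; python3 - <<'E'
from h import *
import cv2
st()
for c in['side','top']:
    im=imaging.camera(c);cv2.imwrite(f'pics/{c}2.png',im[:,:,::-1])
    m=imaging.cut_out(c,'mat');t=imaging.tip_of(c,'mat')
    print(c,[(r['confidence'],r['box'],atz(c,r['box'][:2],.004).round(4)) for r in m],[(r['confidence'],atz(c,r['pixel'],0).round(4)) for r in t])
    if m:
        q=cv2.minAreaRect(np.argwhere(m[0]['pixels'])[:,::-1].astype(np.float32));print([atz(c,x,.004).round(3)[:2].tolist() for x in cv2.boxPoints(q)])
cv2.imwrite('pics/side2c.png',cv2.resize(cv2.imread('pics/side2.png')[100:400,180:480],None,fx=2,fy=2))
E
```

```text
time: 8.78
position: [0.5509, 0.0074, 0.239]
tool_rot: [0.522, 0.477, -0.517, 0.482]
ft_force: [0.1, -0.5, -1.1]
grip_width: 0.0121
t 8.775 p [0.5509 0.0074 0.239 ] yaw_y -4.61 down [ 0.01  -0.001 -1.   ] F [ 0.1 -0.5 -1.1] w 0.01205186867692957 q [-0.19  0.4   1.61  0.    1.12 -0.11]
side [(0.79, [314.4, 345.5, 63.4, 70.7], array([0.4868, 0.3438, 0.004 ]))] [(0.78, array([0.4933, 0.3393, 0.    ]))]
[[0.543, 0.406], [0.56, 0.285], [0.428, 0.274], [0.424, 0.395]]
top [(0.79, [217.7, 215.3, 48.8, 47.3], array([0.4917, 0.3338, 0.004 ]))] [(0.63, array([0.4956, 0.3396, 0.    ]))]
[[0.546, 0.407], [0.554, 0.286], [0.433, 0.274], [0.425, 0.392]]
```

View pics/side2c.png

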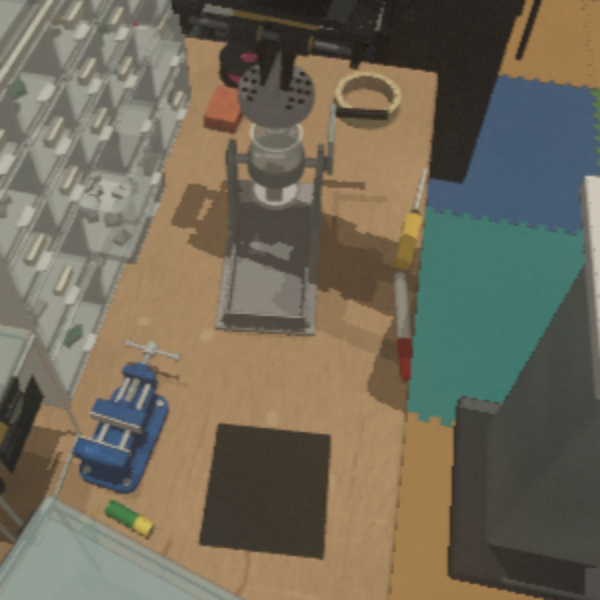

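```bash
python3 -m inch '[[8,[0,-11,-41],[0,0,0]],[8,[0,-11,-41],[0,0,0]],[8,[0,-11,-41],[0,0,0]],[8,[0,-11,-41],[0,0,0]],[8,[0,-11,-41],[0,0,0]],[8,[0,-11,-41],[0,0,0]],[8,[0,-11,-41],[0,0,0]],[8,[0,-11,-35],[0,0,0]],[8,[0,0,0],[0,0,0]]]'; python3 - <<'E'
from h import *
rel([.49,.34,.04])
E
```

```text
time: 10.2
position: [0.4858, 0.3445, 0.2303]
tool_rot: [-0.519, -0.478, 0.522, -0.479]
ft_force: [-0.7, -0.5, -1.0]
grip_width: 0.0117
t 10.2 p [0.4858 0.3445 0.2303] yaw_y -4.81 down [-0.002 -0.002 -1.   ] F [-0.7 -0.5 -1. ] w 0.011740300308248993 q [ 0.43  0.48  1.5  -0.    1.17  0.51]
move mm [190.3   5.    3.6]
```

Expected touch-down TCP z ≈ 0.1735-0.145+0.004 = 0.0325.

```bash
python3 -m inch '[[8,[30,5,4],[0,0,0]],[8,[35,0,0],[0,0,0]],[8,[35,0,0],[0,0,0]],[8,[30,0,0],[0,0,0]],[8,[25,0,0],[0,0,0]],[8,[15,0,0],[0,0,0]],[8,[8,0,0],[0,0,0]],[8,[0,0,0],[0,0,0]]]'; python3 - <<'E'
from h import *
rel([.49,.34,.0325])
E
```

```text
time: 11.2
position: [0.4932, 0.3336, 0.0461]
tool_rot: [-0.519, -0.477, 0.523, -0.479]
ft_force: [1.5, -0.9, -0.8]
grip_width: 0.012
t 11.2 p [0.4932 0.3336 0.0461] yaw_y -5.0 down [-0.002 -0.006 -1.   ] F [ 1.5 -0.9 -0.8] w 0.011980256547821394 q [ 0.41  0.73  1.63 -0.01  0.78  0.5 ]
move mm [13.6 -3.7 -6.2]
```

```bash
python3 -m inch '[[8,[8,-3,-5],[0,0,0]],[8,[3,0,0],[0,0,0]],[8,[2,0,0],[0,0,0]],[8,[0,0,0],[0,0,0]]]'; python3 - <<'E'
from h import *
rel([.49,.34,.0325])
E
```

```text
time: 11.7
position: [0.4919, 0.3402, 0.0345]
tool_rot: [-0.521, -0.476, 0.522, -0.48]
ft_force: [0.1, -0.8, -1.6]
grip_width: 0.0117
t 11.7 p [0.4919 0.3402 0.0345] yaw_y -4.95 down [ 0.002 -0.004 -1.   ] F [ 0.1 -0.8 -1.6] w 0.011738514842057188 q [ 0.42  0.75  1.63 -0.01  0.76  0.51]
move mm [ 2.  -1.9  0.3]
```

```bash
python3 -m inch '[[8,[1.5,0,0],[0,0,0]],[8,[1,0,0],[0,0,0]]]'; python3 -m inch '[[8,[1,0,0],[0,0,0]],[8,[0,0,0],[0,0,0]]]' ; python3 -c "
from h import *
st()"
```

```text
time: 11.95
position: [0.4922, 0.3401, 0.0327]
tool_rot: [-0.521, -0.476, 0.521, -0.48]
ft_force: [-1.2, -1.3, 5.7]
grip_width: 0.0114
time: 12.2
position: [0.4923, 0.3401, 0.0329]
tool_rot: [0.521, 0.476, -0.521, 0.48]
ft_force: [-0.3, 0.1, -0.9]
grip_width: 0.0114
t 12.2 p [0.4923 0.3401 0.0329] yaw_y -4.96 down [ 0.003 -0.004 -1.   ] F [-0.3  0.1 -0.9] w 0.011438838256487767 q [ 0.42  0.76  1.63 -0.01  0.75  0.51]
```

```bash
python3 -m inch '[[25,[0,0,0],[0,0,0]],[35,[0,0,0],[0,0,0]],[35,[0,0,0],[0,0,0]],[35,[-20,0,0],[0,0,0]],[35,[-40,0,0],[0,0,0]],[35,[-50,0,0],[0,0,0]],[35,[-50,0,0],[0,0,0]],[35,[-40,0,0],[0,0,0]],[35,[0,0,0],[0,0,0]]]'; python3 - <<'E'
from h import *
import cv2
st()
for c in['top','side']:
    im=imaging.camera(c);cv2.imwrite(f'pics/{c}3.png',im[:,:,::-1])
    for t,z in(('cap',.004),('lever_bar',.1337),('pivot',.115),('tray_floor',.012)):
        print(c,t,[(round(r['confidence'],2),atz(c,r['pixel'],z).round(4)) for r in imaging.tip_of(c,t)])
    m=imaging.cut_out(c,'lever_bar');print([(r['confidence'],r['box']) for r in m])
a=cv2.imread('pics/top3.png')[90:290,170:470];cv2.imwrite('pics/top3c.png',cv2.resize(a,None,fx=2.6,fy=2.6,interpolation=3))
E
```

```text
time: 13.32
position: [0.492, 0.3408, 0.2373]
tool_rot: [-0.521, -0.476, 0.522, -0.48]
ft_force: [0.2, -0.2, -0.2]
grip_width: 0.0351
t 13.325 p [0.492  0.3408 0.2373] yaw_y -4.97 down [ 0.002 -0.005 -1.   ] F [ 0.2 -0.2 -0.2] w 0.03506314325963189 q [ 0.42  0.48  1.48 -0.01  1.18  0.51]
top cap [(0.82, array([ 0.5666, -0.122 ,  0.004 ])), (0.61, array([0.4803, 0.3416, 0.004 ]))]
top lever_bar [(0.74, array([ 0.4507, -0.0714,  0.1337]))]
top pivot [(0.87, array([0.55 , 0.005, 0.115]))]
top tray_floor [(0.68, array([0.5515, 0.0975, 0.012 ])), (0.5, array([0.5477, 0.0021, 0.012 ]))]
[(0.79, [354.9, 205.0, 51.9, 68.0])]
side cap [(0.85, array([0.5003, 0.3446, 0.004 ]))]
side lever_bar []
side pivot []
side tray_floor []
[]
```

View pics/top3c.png

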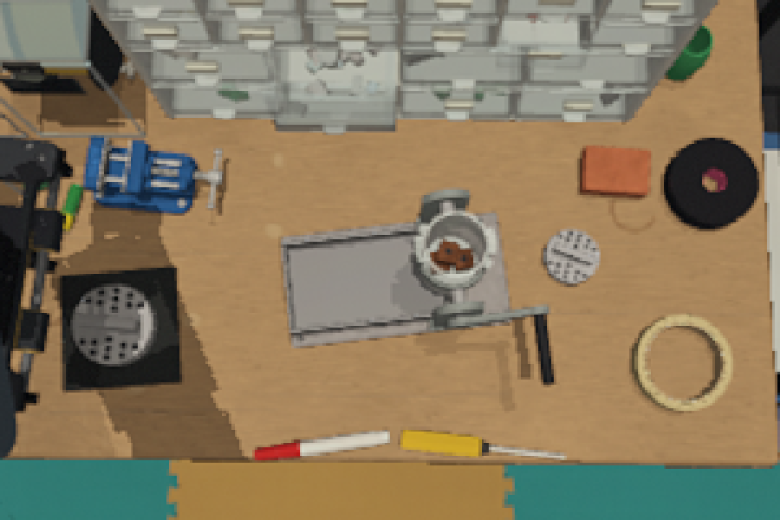

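```bash
python3 -m inch '[[35,[0,0,46],[0,0,0]],[35,[0,0,46],[0,0,0]],[35,[0,0,46],[0,0,0]],[35,[0,0,46],[0,0,0]],[35,[0,0,46],[0,0,0]],[35,[0,0,46],[0,0,0]],[35,[0,0,46],[0,0,0]],[35,[0,0,46],[0,0,0]],[35,[0,-4,46],[0,0,0]],[35,[0,0,0],[0,0,0]]]'; python3 -m inch '[[35,[0,0,0],[9.8,0,0]],[35,[0,0,0],[9.8,0,0]],[35,[0,0,0],[9.8,0,0]],[35,[0,0,0],[9.8,0,0]],[35,[0,0,0],[9.8,0,0]],[35,[0,0,0],[9.8,0,0]],[35,[0,0,0],[9.8,0,0]],[35,[0,0,0],[9.6,0,0]],[35,[0,0,0],[0,0,0]]]'
python3 - <<'E'
from h import *
import cv2
rel([.4517,-.0731,.18])
im=imaging.camera('wrist')
w=im[:,:,::-1].copy()
a=np.radians(7.2);ex=np.array([np.cos(a),np.sin(a)]);ey=np.array([-ex[1],ex[0]])
for x in(-64,-100,-130):
  for z,c in((.1337+.006,(0,0,255)),):
    X=np.array([.5505,.0073])+ex*x/1000-ey*.0675;p=proj('wrist',[*X,z]);print(x,p)
    cv2.circle(w,tuple(map(int,p.round())),3,c,1)
cv2.imwrite('pics/w4.png',w)
print(imaging.tip_of('wrist','lever_bar'))
E
```

```text
time: 15.18
position: [0.4528, -0.0846, 0.2374]
tool_rot: [-0.519, -0.475, 0.522, -0.481]
ft_force: [0.2, 0.2, 0.1]
grip_width: 0.0347
time: 16.3
position: [0.4528, -0.0761, 0.2374]
tool_rot: [0.707, 0.028, -0.706, 0.031]
ft_force: [0.0, 0.1, 0.1]
grip_width: 0.0347
t 16.3 p [ 0.4528 -0.0761  0.2374] yaw_y -85.22 down [ 0.002 -0.005 -1.   ] F [0.  0.1 0.1] w 0.03469291900468948 q [-0.41  0.28  1.82 -0.    1.04  1.08]
move mm [57.4 -3.4  0.9]
-64 [316.64768404 155.43568421]
-100 [318.48730583 194.68000161]
-130 [319.91968659 225.23672003]
[{'pixel': [317.2, 193.1], 'confidence': 0.61}]
```

View pics/w4.png

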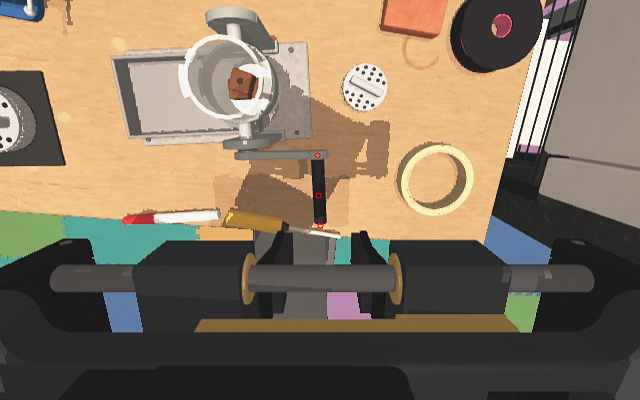

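```bash
python3 -m inch '[[35,[0,-3.4,1],[-2.4,0,0]],[35,[30,0,0],[0,0,0]],[35,[30,0,0],[0,0,0]],[35,[25,0,0],[0,0,0]],[35,[0,0,0],[0,0,0]]]'; python3 - <<'E'
from h import *
rel([.4517,-.0731,.1147])
E
```

```text
time: 17.02
position: [0.4534, -0.0726, 0.1514]
tool_rot: [0.707, 0.047, -0.704, 0.052]
ft_force: [-0.5, 0.6, 0.5]
grip_width: 0.035
t 17.025 p [ 0.4534 -0.0726  0.1514] yaw_y -81.99 down [ 0.005 -0.006 -1.   ] F [-0.5  0.6  0.5] w 0.034964624524776 q [-0.4   0.42  1.92 -0.    0.8   1.03]
move mm [36.7  0.1  1.9]
```

```bash
python3 -m inch '[[35,[15,0,1],[0,0,0]],[35,[12,0,0],[0,0,0]],[35,[8,0,0],[0,0,0]],[20,[0,0,0],[0,0,0]],[10,[0,0,0],[0,0,0]],[8,[0,0,0],[0,0,0]],[8,[0,0,0],[0,0,0]]]' 10; python3 - <<'E'
from h import *
p,M=rel([.4517,-.0731,.1147]) or st()
# plan: nominal arc waypoints relative to start, tool axes assuming yaw_y=-82.8, (down, y)
for q in np.arange(0,2.61,.2):
    a=.27+q;print(round(q,2),'x',round(70*(np.sin(.27)-np.sin(a)),1),'y',round(-70*(np.cos(.27)-np.cos(a)),1))
E
```

```text
time: 17.9
position: [0.4561, -0.074, 0.1187]
tool_rot: [0.71, 0.047, -0.701, 0.054]
ft_force: [-0.4, -0.7, -3.5]
grip_width: 0.0115
t 17.9 p [ 0.4561 -0.074   0.1187] yaw_y -81.78 down [ 0.013 -0.009 -1.   ] F [-0.4 -0.7 -3.5] w 0.011527166732581426 q [-0.4   0.48  1.94 -0.01  0.7   1.03]
move mm [ 4.  -1.6  4.3]
t 17.9 p [ 0.4561 -0.074   0.1187] yaw_y -81.78 down [ 0.013 -0.009 -1.   ] F [-0.4 -0.7 -3.5] w 0.011527166732581426 q [-0.4   0.48  1.94 -0.01  0.7   1.03]
0.0 x 0.0 y -0.0
0.2 x -13.0 y -5.1
0.4 x -24.8 y -12.6
0.6 x -34.8 y -22.3
0.8 x -42.7 y -33.9
1.0 x -48.2 y -46.7
1.2 x -51.0 y -60.4
1.4 x -51.0 y -74.4
1.6 x -48.2 y -88.1
1.8 x -42.8 y -101.0
2.0 x -34.9 y -112.5
2.2 x -24.9 y -122.3
2.4 x -13.1 y -129.8
2.6 x -0.1 y -134.9
```

```bash
cat >> h.py <<'E'
def arc(qt):
    p,M=st();p0=np.array([.4561,-.074,.1187]);a=np.radians(7.2);ey=np.array([-np.sin(a),np.cos(a),0])
    pt=lambda q:p0+ey*.07*(np.cos(.27)-np.cos(.27+q))+np.array([0,0,.07*(np.sin(.27+q)-np.sin(.27))])
    d=p-pt(0);y=.07*-np.cos(.27)+d@ey;z=.07*np.sin(.27)+d[2]
    print('q est',np.arctan2(z,-y)-.27,'r',np.hypot(y,z))
    prev=p
    for q in qt:
        print(q,(M.T@(pt(q)-prev)*1000).round(1));prev=pt(q)
E
python3 -m inch '[[8,[-13,-5,0],[0,0,0]],[8,[-12,-7.5,0],[0,0,0]],[8,[-10,-9.5,0],[0,0,0]],[8,[-8,-11.5,0],[0,0,0]]]' 15; python3 -c "
from h import *
arc([.8,1.0,1.2,1.4,1.6,1.8,2.0])"
```

```text
time: 18.4
position: [0.4521, -0.0422, 0.1647]
tool_rot: [0.711, 0.045, -0.7, 0.057]
ft_force: [0.8, -4.2, -4.9]
grip_width: 0.0113
t 18.4 p [ 0.4521 -0.0422  0.1647] yaw_y -81.75 down [ 0.017 -0.015 -1.   ] F [ 0.8 -4.2 -4.9] w 0.011339560122342307 q [-0.33  0.39  1.92 -0.01  0.81  1.1 ]
q est 0.799553327594416 r 0.07370684570886704
0.8 [ 3.2 -1.9  0. ]
1.0 [ -5.7 -12.8  -0.3]
1.2 [ -3.  -13.6  -0.3]
1.4 [ -0.3 -14.   -0.3]
1.6 [  2.5 -13.7  -0.2]
1.8 [  5.2 -13.   -0.2]
2.0 [  7.7 -11.7  -0.1]
```

```bash
python3 -m inch '[[8,[-3,-14,0],[0,0,0]],[8,[-3,-13.6,0],[0,0,0]],[8,[0,-14,0],[0,0,0]],[8,[2.5,-13.7,0],[0,0,0]],[8,[5,-13,0],[0,0,0]]]' 15; python3 -c "
from h import *
arc([1.8,2.0,2.2,2.4,2.6])"
```

```text
time: 19.02
position: [0.4447, 0.0211, 0.1719]
tool_rot: [0.715, 0.041, -0.695, 0.067]
ft_force: [-1.0, -6.5, 2.0]
grip_width: 0.0112
t 19.025 p [0.4447 0.0211 0.1719] yaw_y -81.28 down [ 0.031 -0.035 -0.999] F [-1.  -6.5  2. ] w 0.011240443891922164 q [-0.18  0.36  1.94 -0.04  0.8   1.26]
q est 1.6763370395990846 r 0.07724245180247313
1.8 [10.2 -5.6  0.8]
2.0 [  7.4 -11.8  -0.1]
2.2 [  9.6 -10.1  -0. ]
2.4 [11.4 -8.   0.1]
2.6 [12.8 -5.6  0.2]
```

```bash
python3 -m inch '[[8,[8,-4,0],[0,-0.7,-1.1]],[8,[8,-9,0],[0,-0.7,-1.1]],[8,[8,-11,0],[0,0,0]]]' 15; python3 -c "
from h import *
arc([2.0,2.2,2.4,2.6])"
```

```text
time: 19.4
position: [0.4418, 0.0456, 0.1535]
tool_rot: [0.707, 0.054, -0.703, 0.057]
ft_force: [1.9, -20.4, -12.7]
grip_width: 0.0114
t 19.4 p [0.4418 0.0456 0.1535] yaw_y -80.98 down [ 0.007 -0.005 -1.   ] F [  1.9 -20.4 -12.7] w 0.011368633188240749 q [-0.15  0.4   1.95 -0.    0.78  1.27]
q est 2.081766013954583 r 0.07526441741027118
2.0 [-0.1  7.9  1. ]
2.2 [10.  -9.8 -0.3]
2.4 [11.7 -7.6 -0.2]
2.6 [13.  -5.1 -0.1]
```

```bash
python3 - <<'E'
from h import *
import cv2
o=get_obs();print(o['ft_force'],o['moment'])
a=imaging.camera('side')[:,:,::-1][80:280,220:420]
b=imaging.camera('top')[:,:,::-1][110:260,270:420]
cv2.imwrite('pics/s5.png',np.hstack([cv2.resize(a,(400,400),interpolation=3),cv2.resize(b,(400,400),interpolation=3)]))
o=get_obs();print(o['ft_force'],o['moment'])
E
```

```text
[  1.88728325 -20.41275519 -12.70291637] [-3.59046174 -0.16432247 -0.17434492]
[  3.27887609 -11.8806399  -10.8326934 ] [-2.03176504 -0.21696186 -0.16370485]
```

View pics/s5.png

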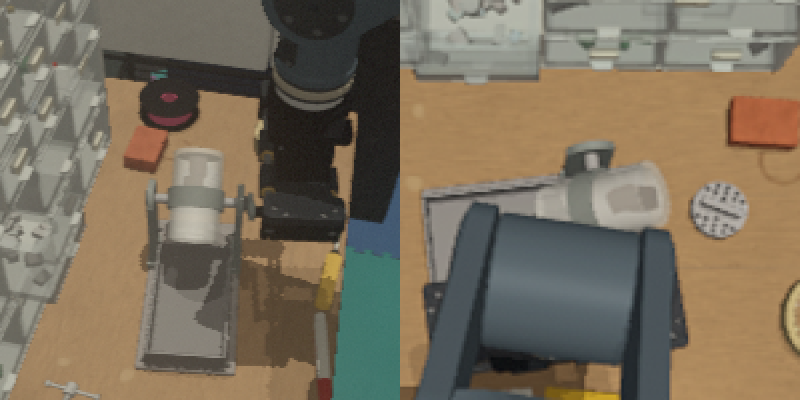

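```bash
python3 -m inch '[[8,[6,0,0],[0,0,0]],[8,[5,-2,0],[0,0,0]],[8,[6,-4,0],[0,0,0]],[8,[0,0,0],[0,0,0]]]' 15; python3 -c "
from h import *
arc([2.2,2.4,2.6])"
```

```text
time: 20.0
position: [0.4405, 0.0542, 0.1404]
tool_rot: [0.708, 0.054, -0.701, 0.057]
ft_force: [1.3, -6.8, -7.6]
grip_width: 0.0112
t 20.0 p [0.4405 0.0542 0.1404] yaw_y -80.94 down [ 0.01  -0.003 -1.   ] F [ 1.3 -6.8 -7.6] w 0.011198506558090812 q [-0.13  0.42  1.96 -0.    0.74  1.29]
q est 2.291534432142595 r 0.07371668394161202
2.2 [-3.1  6.9  0.8]
2.4 [11.7 -7.6 -0.1]
2.6 [13.  -5.1 -0. ]
```

```bash
python3 -m inch '[[8,[7,0,0],[0,0,0]],[8,[6,-2,0],[0,0,0]],[8,[7,-2,0],[0,0,0]],[8,[7,-2,0],[0,0,0]],[8,[0,0,0],[0,0,0]]]' 15; python3 -c "
from h import *
arc([2.4,2.6])"
```

```text
time: 20.62
position: [0.4418, 0.0602, 0.12]
tool_rot: [0.712, 0.054, -0.698, 0.06]
ft_force: [0.8, -5.0, -7.0]
grip_width: 0.0115
t 20.625 p [0.4418 0.0602 0.12  ] yaw_y -80.75 down [ 0.02  -0.007 -1.   ] F [ 0.8 -5.  -7. ] w 0.011497675866678832 q [-0.11  0.47  1.98 -0.01  0.67  1.3 ]
q est 2.5837061320317622 r 0.07031574364782449
2.4 [-11.8   5.1   2.6]
2.6 [13.  -5.2  0.1]
```

```bash
python3 -m inch '[[8,[4,0,0],[0,0,0]],[8,[4,0,0],[0,0,0]],[8,[0,0,0],[0,0,0]]]' 15; python3 - <<'E'
from h import *
import cv2
arc([2.6])
a=imaging.camera('side')[:,:,::-1][80:280,220:420]
b=imaging.camera('top')[:,:,::-1][110:260,270:420]
cv2.imwrite('pics/s6.png',np.hstack([cv2.resize(a,(400,400),interpolation=3),cv2.resize(b,(400,400),interpolation=3)]))
for c in('side','top'):
    for r in imaging.cut_out(c,'bead0'): print(c,r['confidence'],r['box'],atz(c,r['box'][:2],.022).round(3))
E
```

```text
time: 21.0
position: [0.4426, 0.0603, 0.1167]
tool_rot: [0.713, 0.054, -0.696, 0.061]
ft_force: [1.6, -6.5, -6.7]
grip_width: 0.0118
t 21.0 p [0.4426 0.0603 0.1167] yaw_y -80.72 down [ 0.025 -0.008 -1.   ] F [ 1.6 -6.5 -6.7] w 0.011811206245787437 q [-0.11  0.47  1.99 -0.01  0.66  1.3 ]
q est 2.628932217791302 r 0.06951455627816966
2.6 [-2.2 -0.1  3.4]
side 0.64 [317.1, 218.7, 12.3, 3.8] [0.541 0.051 0.022]
top 0.75 [214.9, 215.9, 50.1, 46.2] [0.488 0.336 0.022]
```

View pics/s6.png

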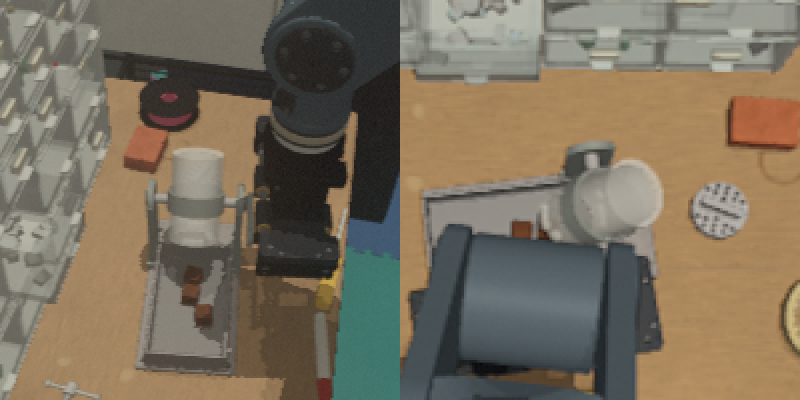

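```bash
python3 -c "
from h import *
arc([2.6,2.4,2.2,2.0,1.8,1.6,1.4,1.2,1.0])" | tail -9; python3 -m inch '[[8,[-6,2,0],[0,-1.3,-0.7]],[8,[-12,5,0],[0,0,0]],[8,[-12,8,0],[0,0,0]]]' 15;python3 -c "
from h import *
arc([2.2,2.0,1.8,1.6,1.4,1.2,1.0])"
```

```text
2.6 [-2.3 -0.1  3.4]
2.4 [-13.    5.2  -0.1]
2.2 [-11.7   7.7   0. ]
2.0 [-9.9  9.9  0.1]
1.8 [-7.7 11.6  0.2]
1.6 [-5.3 12.9  0.3]
1.4 [-2.6 13.7  0.4]
1.2 [ 0.2 14.   0.5]
1.0 [ 2.9 13.7  0.6]
time: 21.58
position: [0.4441, 0.0455, 0.1466]
tool_rot: [-0.704, -0.058, 0.705, -0.058]
ft_force: [1.9, -5.4, -12.6]
grip_width: 0.0115
t 21.575 p [0.4441 0.0455 0.1466] yaw_y -80.65 down [-0.002 -0.    -1.   ] F [  1.9  -5.4 -12.6] w 0.011452354698403186 q [-0.15  0.42  1.94 -0.    0.78  1.26]
q est 2.146854962501628 r 0.0702862411795735
2.2 [ 3.  -2.3  3. ]
2.0 [-10.    9.7   0.4]
1.8 [-7.9 11.5  0.4]
1.6 [-5.4 12.9  0.5]
1.4 [-2.8 13.7  0.5]
1.2 [ 0.  14.   0.5]
1.0 [ 2.8 13.7  0.5]
```

```bash
python3 -m inch '[[8,[-7,8,0],[0,0,0]],[8,[-8,11,0],[0,0,0]],[8,[-5,13,0],[0,0,0]]]' 15;python3 -c "
from h import *
arc([1.6,1.4,1.2,1.0,.8,.6])"
```

```text
time: 21.95
position: [0.4477, 0.0162, 0.1685]
tool_rot: [-0.704, -0.059, 0.706, -0.054]
ft_force: [1.1, 6.8, 0.7]
grip_width: 0.0116
t 21.95 p [0.4477 0.0162 0.1685] yaw_y -80.84 down [-0.004  0.008 -1.   ] F [1.1 6.8 0.7] w 0.0115587081488264 q [-0.22  0.38  1.92  0.01  0.85  1.19]
q est 1.6260806655695526 r 0.07229801522761799
1.6 [1.6 2.4 3. ]
1.4 [-2.9 13.7  0.5]
1.2 [-0.1 14.   0.5]
1.0 [ 2.7 13.7  0.5]
0.8 [ 5.4 12.9  0.4]
0.6 [ 7.8 11.6  0.4]
```

```bash
python3 -m inch '[[8,[-1,16,0],[0,0,0]],[8,[0,14,0],[0,0,0]],[8,[3,13.5,0],[0,0,0]],[8,[6,12,0],[0,0,0]]]' 15;python3 -c "
from h import *
arc([.8,.6,.4,.2,0])"
```

```text
time: 22.45
position: [0.454, -0.0354, 0.1652]
tool_rot: [-0.704, -0.062, 0.706, -0.048]
ft_force: [0.6, 5.2, 4.0]
grip_width: 0.0113
t 22.45 p [ 0.454  -0.0354  0.1652] yaw_y -81.09 down [-0.005  0.02  -1.   ] F [0.6 5.2 4. ] w 0.011296206537171356 q [-0.34  0.4   1.9   0.02  0.85  1.06]
q est 0.8832355880753351 r 0.07127834113523958
0.8 [3.7 4.7 2.9]
0.6 [ 7.7 11.7  0.3]
0.4 [9.8 9.9 0.3]
0.2 [11.6  7.8  0.2]
0 [12.9  5.3  0.1]
```

```bash
python3 -m inch '[[8,[6,9,0],[0,0,1.2]],[8,[9,10.5,0],[0,0,0]],[8,[10.5,9,0],[0,0,0]],[8,[11,5,0],[0,0,0]]]' 15;python3 -c "
from h import *
arc([.2,0])"
```

```text
time: 22.95
position: [0.4581, -0.0694, 0.1292]
tool_rot: [-0.704, -0.054, 0.706, -0.055]
ft_force: [-1.0, 1.1, 5.9]
grip_width: 0.0114
t 22.95 p [ 0.4581 -0.0694  0.1292] yaw_y -81.12 down [-0.002 -0.001 -1.   ] F [-1.   1.1  5.9] w 0.011350817102112535 q [-0.39  0.47  1.92 -0.    0.75  1.03]
q est 0.16345982816066512 r 0.06955868220405625
0.2 [-2.5 -0.8  2.6]
0 [13.   5.   0.1]
```

```bash
python3 -m inch '[[8,[7,3,0],[0,0,0]],[8,[5,1.5,0],[0,0,0]],[8,[3,0.5,0],[0,0,0]],[8,[2,0,0],[0,0,0]]]' 15;python3 -c "
from h import *
arc([0])"; python3 -m inch '[[8,[2,0,0],[0,0,0]],[8,[2.5,0,0],[0,0,0]]]';python3 -c "
from h import *
arc([0])"
```

```text
time: 23.45
position: [0.4587, -0.0737, 0.1131]
tool_rot: [-0.704, -0.055, 0.706, -0.054]
ft_force: [-3.5, 5.2, 19.5]
grip_width: 0.0114
t 23.45 p [ 0.4587 -0.0737  0.1131] yaw_y -81.18 down [-0.002  0.001 -1.   ] F [-3.5  5.2 19.5] w 0.011394179804193973 q [-0.4   0.5   1.93 -0.    0.71  1.02]
q est -0.0779678705683014 r 0.0687477610539281
0 [-5.5 -0.1  2.6]
time: 23.7
position: [0.4589, -0.0737, 0.1112]
tool_rot: [-0.705, -0.055, 0.705, -0.055]
ft_force: [-2.9, 6.0, 18.2]
grip_width: 0.0111
t 23.7 p [ 0.4589 -0.0737  0.1112] yaw_y -81.09 down [-0.001 -0.001 -1.   ] F [-2.9  6.  18.2] w 0.011096435680172186 q [-0.4   0.5   1.93 -0.    0.71  1.02]
q est -0.10664316501444115 r 0.06842173897315783
0 [-7.5 -0.1  2.8]
```

```bash
python3 -m inch '[[20,[0,0,0],[0,0,0]],[35,[0,0,0],[0,0,0]],[35,[0,0,0],[0,0,0]],[35,[-15,0,0],[0,0,0]],[35,[-30,0,0],[0,0,0]],[35,[-40,0,0],[0,0,0]],[35,[-40,0,0],[0,0,0]],[35,[0,0,0],[0,0,0]]]'; python3 - <<'E'
from h import *
import cv2
st()
w=imaging.camera('wrist')[:,:,::-1].copy()
a=np.radians(7.2);ex=np.array([np.cos(a),np.sin(a)]);ey=np.array([-ex[1],ex[0]])
for q,c in((0,(0,0,255)),(.1,(0,255,0))):
  for x in(-64,-130):
    X=np.array([.5505,.0073])+ex*x/1000-ey*.07*np.cos(.27+q);cv2.circle(w,tuple(map(int,proj('wrist',[*X,.115+.07*np.sin(.27+q)]).round())),2,c,1)
w=w[60:300,130:450]
s=imaging.camera('side')[:,:,::-1][80:280,220:420]
cv2.imwrite('pics/f7.png',np.hstack([cv2.resize(w,(480,360),interpolation=3),cv2.resize(s[:,:178],(320,360),interpolation=3)]))
E
```

```text
time: 24.7
position: [0.4605, -0.0773, 0.2371]
tool_rot: [-0.704, -0.054, 0.705, -0.059]
ft_force: [0.2, 0.1, -0.7]
grip_width: 0.0349
t 24.7 p [ 0.4605 -0.0773  0.2371] yaw_y -80.83 down [-0.001 -0.007 -1.   ] F [ 0.2  0.1 -0.7] w 0.03492652736642303 q [-0.4   0.29  1.8  -0.01  1.05  1.01]
```

View pics/f7.png

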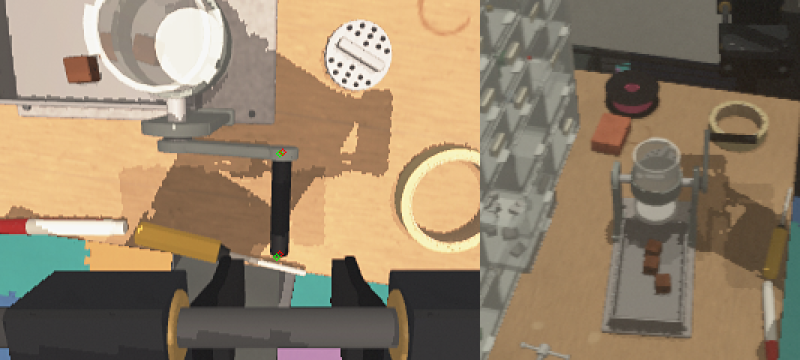

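```bash
python3 -m inch '[[35,[-5,-45,-10],[0,0,0]],[35,[0,-45,-10],[0,0,0]],[35,[0,-45,-10],[0,0,0]],[35,[0,-45,-10],[0,0,0]],[35,[0,-45,-10],[0,0,0]],[35,[0,-45,-10],[0,0,0]],[35,[0,-45,-10],[0,0,0]],[35,[0,-45,-10],[0,0,0]],[35,[0,-45,-10],[0,0,0]],[35,[0,0,0],[0,0,0]]]'; python3 - <<'E'
from h import *
import cv2
st()
n=imaging.camera('top')[:,:,::-1].copy();cv2.imwrite('pics/top8.png',n);o=cv2.imread('pics/top3.png')
for nm,(y0,y1,x0,x1) in {'lever':(205,245,345,390),'jar':(160,205,325,365)}.items():
    A,B=[cv2.cvtColor(i[y0:y1,x0:x1],6).astype(np.float32) for i in(o,n)]
    print(nm,np.abs(A-B).mean(),np.abs(A-B).max(),cv2.phaseCorrelate(A,B,cv2.createHanningWindow(A.shape[::-1],5)))
f=lambda i:cv2.resize(i[140:250,190:450],(780,330)[:2] and (700,296),interpolation=3)
cv2.imwrite('pics/cmp8.png',np.vstack([f(o),f(n)]))
E
```

```text
time: 26.05
position: [0.4759, 0.3465, 0.2152]
tool_rot: [-0.69, -0.051, 0.72, -0.058]
ft_force: [-0.0, -0.5, 0.0]
grip_width: 0.0348
t 26.05 p [0.4759 0.3465 0.2152] yaw_y -81.09 down [-0.042 -0.013 -0.999] F [-0.  -0.5  0. ] w 0.03478580466092069 q [0.44 0.5  1.5  0.01 1.18 1.85]
lever 1.1066667 22.0 ((0.5114637097347803, 0.05165780187703106), 0.9907646918296814)
jar 12.624444 146.0 ((-0.0036886295912630374, 0.8538839087153782), 0.6338964361614651)
```

View pics/cmp8.png

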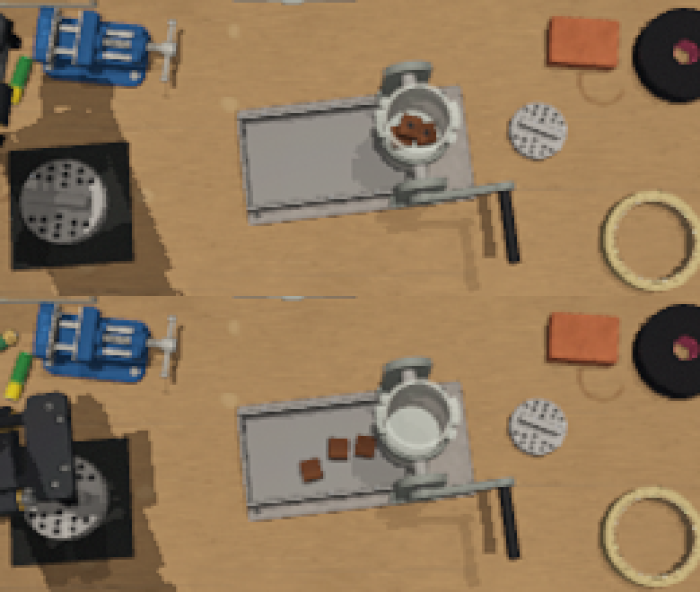

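```bash
python3 -c "
from rig import robot
print(robot.hand_in())"
```

```text
the job is handed in; nothing more can be done
None
```

The job is done and handed in after about 26 s of robot time. I twisted the cap about 78° counter-clockwise, lifted it off and set it right way up near the middle of the mat. I then tipped the jar by its lever to the 2.6 rad stop and swung it back to the upright stop.

What the last checks showed:
- **Beads and jar:** the last top picture shows all three beads in the tray and the jar empty. The lever area matches the upright picture taken before tipping (mean difference about 1 grey level).
- **Upright stop:** pressing the lever against the upright stop gave about 19 N, so the jar is fully back.
- **Cap:** it is still on the mat, though the gripper, hovering well above it, hides part of it in that picture.
- **Bystanders:** the tape roll, sanding block and vice look unmoved.
- **Forces:** the highest I read was about 24 N at the wrist. It came partway through tipping, when the tool drifted a few mm off the lever's arc; I corrected it and the force dropped.

Two checks disagreed with the pictures and I did not rely on them:
- The network's bead detection in the top view marked the mat instead.
- The top-to-top shift for the jar area gave 0.85 px, as expected because the beads that filled it are gone.

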